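Hold a printed panel flush in the bonding jig with a spacer

TASK

Lift the handled pot off the grey printed panel in the jig and stand it upright, wholly on the mat beside the jig. Then slide the orange spacer upright, all the way down, into the one gap between the panel and the stop blocks that is wide enough for it, without forcing it against the blocks of the narrow gaps, and push with it so that the panel's whole long edge is pressed flush against the blue fence. Finish while still gripping the spacer and pressing the panel firmly with it; set the pot down without dropping it and leave everything else where it stands.

Things in the scene. Friction and masses are not known exactly. Their poses are not given: they have to be found in the camera images.
- jig: Bonding jig, fixed: aluminium base plate 160 (x) x 190 (y) x 12 mm; origin at the centre of its underside, on the table. Its x points from the stop blocks to the fence (roughly away from the robot), y along the fence. Blue fence along y: its inner face is at x = +55 mm, 180 mm long, its top 38 mm above the table. The stop blocks stand on the plate along the opposite edge.
- shallow_block_face (a point): Black stop block that leaves the WIDE gap, fixed on the jig: 32 mm deep (x), 43.5 mm long (y), 18 mm high (top 30 mm above the table). This point is the centre of its inner face, which looks along +x (axes as the jig's) to the panel, 9 mm above the jig plate. It lies at x = -37 mm in the jig's frame, so the gap to the panel is 28 mm when the panel is flush and about 17 to 26 mm before. It stands at y = -44, 0 or +44 mm in the row.
- shallow_block: The same shallow block; origin at the middle of its outer face (away from the panel), on the jig plate; axes as the jig's.
- deep_block_a: One of two black stop blocks that leave NARROW gaps (11 mm when the panel is flush, less before; the spacer does not fit): 49 mm deep (x), 43.5 mm long (y), 18 mm high, fixed on the jig; origin at the middle of the outer face, on the jig plate; axes as the jig's.
- deep_block_b: The other deep stop block, same sizes and origin.
- panel_center (a point): Loose grey printed panel lying on the jig plate between fence and blocks: 64 (x) x 160 (y) x 18 mm, about 0.15 kg, smooth and slippery; point at its centre. Its x points to the fence; at the start it stands 2 to 9 mm off the fence, slightly askew. Its top is 30 mm above the table.
- panel_left (a point): Point on the panel's long edge next to the fence, half-way up, 78 mm towards +y from the edge's middle (2 mm from the corner). It touches the fence when flush (x = +55 mm in the jig's frame).
- panel_right (a point): The same at the other end of that edge, 78 mm towards -y.
- pot_grip (a point): Centre of the black handle bar of the steel pot that stands on the panel. Bar 70 mm long along the pot's y, 12 x 12 mm in section, fixed upright over the pot; its centre is 102 mm above the pot's underside and 52 mm above the rim; 62 mm are free between the two thin uprights at its ends. Pot 64 mm across (70 mm over the uprights), 50 mm high, about 0.3 kg. z points up.
- mat: Square drip mat with a blue top, fixed on the table: 140 x 140 mm, 3 mm thick; origin at the centre of its underside. It lies to one side of the jig, left or right.
- spacer_center (a point): Centre of the orange spacer, a loose plastic slab standing upright on the table, on the side of the jig without the mat: 14 mm thick (x), 30 mm wide (y), 65 mm high (z), 40 g. It can be turned half a turn without a difference.
- squeeze_bottle_center (a point): Bystander: white squeeze bottle 64 mm across, spout up to 178 mm high; point on its axis 60 mm up.
- brush: Bystander: brush lying on the table beyond the jig, along its x.
- scraper: Bystander: flat scraper lying on the table at the right, along its x.
- test_ring_center (a point): Bystander: black printed ring 56 mm across, 20 mm high; point at its centre.
- filter_cup_center (a point): Bystander: white cup 70 mm across, 70 mm high; point at its centre.
- resin_jar_center (a point): Bystander: amber jar with black cap, 60 mm across, 100 mm high; point at its centre.
Mind the look-alikes: they are no part of the job. Leave any turquoise look-alike of the jig alone.

How it is judged (in metres and radians):
On the way, in this order (a step that is already met when the one before it is completed fails the run):
1. the pot is lifted clear of the panel (z of pot_grip in the frame of jig above 0.15 m and contact force between pot and panel below 0.05 N), for 0.1 s.
2. the pot stands upright, wholly on the mat, released (x of pot_grip in the frame of mat between -0.038 and 0.038 m and y of pot_grip in the frame of mat between -0.038 and 0.038 m and z of pot_grip in the frame of mat between 0.099 and 0.111 m and angle between pot_grip's own z axis and vertical below 0.1 rad and contact force between the fingers and pot below 0.1 N and linear speed of pot below 0.03 m/s), for 0.2 s.
3. the spacer is all the way down in the wide gap, upright (y of spacer_center in the frame of shallow_block_face between -0.01 and 0.01 m and x of spacer_center in the frame of shallow_block_face between 0.004 and 0.035 m and z of spacer_center in the frame of shallow_block_face between 0.0195 and 0.0305 m and angle between spacer_center's own z axis and vertical below 0.12 rad and angle between the x axis of spacer_center and the x axis of shallow_block_face, either way round below 0.15 rad), for 0.2 s.
At the end, for the whole second after the job is handed in: Pot released, upright, wholly on the mat; spacer in the wide gap within 10 mm of the shallow block's middle, upright, square (0.12 rad), foot within 6 mm of the plate; panel edge within 2 mm of the fence at both ends; gripper holds the spacer and presses it on the panel with over 4 N (all of step 2 and all of step 3 and x of panel_left in the frame of jig between 0.053 and 0.057 m and x of panel_right in the frame of jig between 0.053 and 0.057 m and z of panel_center in the frame of jig between 0.019 and 0.023 m and contact force between spacer and panel above 4 N and contact force between the fingers and spacer above 3 N and contact force between spacer and shallow_block below 0.5 N and contact force between each of the arm, the fingers and panel below 0.5 N and linear speed of panel below 0.01 m/s); the arm keeps its last pose, push and grip.
It fails at once if the spacer is forced against a deep block (over 6 N) (contact force between spacer and deep_block_a above 6 N or contact force between spacer and deep_block_b above 6 N).
It fails at once if the pot is dropped (linear speed of pot above 0.4 m/s and contact force between the fingers and pot below 0.05 N).
It fails at once if the pot is tipped over (angle between pot_grip's own z axis and vertical above 0.7 rad).
It fails at once if a bystander is moved more than 30 mm (distance of any of squeeze_bottle_center, brush, scraper, test_ring_center, filter_cup_center, resin_jar_center from where it was at the start of the episode above 0.03 m).
It also fails if it takes over 66 s, if anything falls off the work surface, if the arm or the gripper's body presses on something with over 40 N, if the wrist force passes 120 N, or if a joint passes its speed limit or range.

ROBOT

A 6-joint arm with a two-finger parallel gripper is mounted at the origin on the work surface. World frame = base frame: x ahead of the robot, y to its left, z up, the work surface at z = 0. Lengths are in mm, angles in rad, forces in N, time in s.
With the tool pointing down it reaches from about 400 to 925 mm from the base axis. Payload 12.5 kg.
Tool frame: the origin (TCP) lies on the front face of the gripper's body, between the roots of the fingers; the fingertips stand 78 mm ahead of it and the grasp point (between the pads) lies 59 mm ahead of it (env.nose_length is the distance from the TCP to the fingertips, in mm); z points along the fingers, y is the line along which they close (so a half turn about z gives the same grasp; the last joint's range is limited). The gripper opens to 95 mm and grips with 3 to 60 N. Pads are 20 mm wide; open, the fingers measure 119 mm over their backs; the gripper's body (75 mm by 180 mm) begins 59 mm behind the grasp point.
Start: joints at [-1.288, 0.491, 1.559, -0, 1.092, -0.106], TCP at [236.946, -578.355, 292.261] pointing down, gripper open.
Joint ranges: [-3.1, 3.1], [-0.84, 2.19], [0.05, 2.79], [-1.13, 4.28], [0.06, 2.93], [-2.69, 2.69]. Speed limits (rad/s): [2.22, 2.22, 2.79, 3.14, 3.14, 3.14].

INTERFACE

Orientations are given as [roll, pitch, yaw] about the fixed x, y, z axes, in that order (R = Rz(yaw) Ry(pitch) Rx(roll)).
In Python, from cell import env gives the robot as it stands.
- The arm moves only by the tool jog_arm, never from a script. Its argument "motion" is a list of rows, each a list of 7 numbers: the turn, a rotation vector about the tool's x, y, z in degrees, then the shift along the tool's x, y, z in mm, then the finger opening in mm, from 0 to 95.1. In form: [[wx, wy, wz, x, y, z, hand], ...]. A call has 1 to 10 rows; each row shifts and turns the commanded pose from where the row before left it, along the tool's axes as they then stand; what a row does not reach is not made up. A row lasts 1/8 s, in which the tool goes at most 62.5 mm and 10.7 degrees, less where a joint would pass 70% of its speed; a pose out of reach is approached as far as the arm can. A call is refused whole if a number of a shift passes 62.5 or a number of a turn 10.7, either way. A call with a gripper value outside its range is refused whole. The fingers move at their own pace and stop on an object; the grip force is fixed at half the most. Time passes only in rows, so rows that do not move let the fingers close. It gives the time, the measured TCP pose, the force, the opening and the grip force at its end, in the units of the state.
- env.state(): the state, without advancing time (a new reading comes with each control period).
- env.read_camera(name): name is "scene" or "top" or "wrist"; returns a dict with "color" (384x512x3 uint8, red, green, blue), "z_map" (384x512 float32, mm along the optical axis (not along the pixel's ray), 0 where there is no reading), "camera_matrix" (3x3 intrinsics, pixels), "k1" (the pictures are not rectified: a ray, as slopes to the right and down, at radius r is drawn at 1 + k1 r^2 times it, then the intrinsics apply), "world_to_cam" (4x4, takes a point from world to camera coordinates). Camera axes: x right, y up, looking along -z (the intrinsics and any distortion apply to the point x, -y, -z); pixel columns grow to the right and rows downward; lengths in mm; the calibration is good to about 2 mm. A picture is of the moment at which its call begins.
- env.job_done(): hands the job in; it is judged then, once.
Trained networks look in the newest picture that a camera, given by its name, has taken for a name from the list of things; names that differ only in an ending like _2 or _b are one class to them, and where a whole thing is asked for, a point or a joint stands for the part that bears it (a point fixed in the world has none). Each returns a list of dicts, best first, with "score" (0 to 1); they miss things now and then, are a little off and sometimes report something else, mostly with a low value. They report only what shows in the picture. A call takes as long as a camera call. They do not tell look-alikes from the thing itself.
- env.recognise(camera, thing): "location" ([column, row] in pixels, amid what is visible of it).
The state is a dict: "t": time; "joints": joint angles; "qvel": joint speeds; "tau": joint torques, N m; "eef_pos": TCP position; "tcp_rot": TCP orientation; "ft_force": force on the tool from outside, world axes, zero at the start; "moment": the same for the moment, N m; "opening": opening from 0.0 (shut) to 1.0 (fully open); "grip_force": force on a finger pad.
Only numpy, scipy, OpenCV 4.12 (cv2) and the standard library are available. Lean on these libraries where they do the work, as an engineer would, in place of code of your own. Each camera call takes 0.05 s, during which the arm holds its last target. There are 200 camera calls.

## Working session

There is one attempt and no reset: what is moved stays moved. The work goes in short steps, Python scripts to look and compute and a tool call to move; the robot and the scene stay as the last step left them, time stands still between calls to the robot, and variables do not carry over. Pictures are saved under pics/ and viewed, at most 10 in all, crops included, and the job is handed in when it is done.

Besides the shell and the picture viewer there is one more tool, called after "Emit:" in YAML: its name, and indented under it one key for each argument. jog_arm: Moves the arm, as the interface text tells. Its arguments: {"type":"object","properties":{"motion":{"type":"array"}},"required":["motion"]}

```bash
mkdir -p pics; ls; cat > h.py <<'E'
import numpy as np, cv2
from cell import env
def shot(c,name=None):
    d=env.read_camera(c)
    if name: cv2.imwrite('pics/'+name,d['color'][:,:,::-1])
    return d
def ray(d,u,v):
    K=np.array(d['camera_matrix'],float);k=float(d['k1'])
    p=cv2.undistortPoints(np.array([[[u,v]]],float),K,np.array([k,0,0,0.]))[0,0]
    W=np.array(d['world_to_cam']);R=W[:3,:3];t=W[:3,3]
    return -R.T@t, R.T@np.array([p[0],-p[1],-1.])
def at_z(d,u,v,z):
    o,r=ray(d,u,v); return o+r*(z-o[2])/r[2]
def at_depth(d,u,v):
    o,r=ray(d,u,v); z=d['z_map'][int(round(v)),int(round(u))]; return o+r*z
def cloud(d):
    h,w=d['z_map'].shape;K=np.array(d['camera_matrix'],float)
    u,v=np.meshgrid(np.arange(w),np.arange(h))
    p=cv2.undistortPoints(np.stack([u,v],-1).reshape(-1,1,2).astype(float),K,np.array([float(d['k1']),0,0,0.]))[:,0]
    W=np.array(d['world_to_cam']);R=W[:3,:3];t=W[:3,3]
    P=np.c_[p[:,0],-p[:,1],-np.ones(len(p))]*d['z_map'].reshape(-1,1)
    P=(P-t)@R; P[d['z_map'].ravel()==0]=np.nan
    return P.reshape(h,w,3)
E
python3 - <<'E'
from h import *
print(env.state())
for c in ('top','scene'):
    d=shot(c,c+'0.png');np.savez(c+'0.npz',**{k:np.array(v) for k,v in d.items()});print(c,d['k1'],d['camera_matrix'],d['world_to_cam'])
    for n in ['jig','shallow_block','deep_block_a','panel_center','pot_grip','mat','spacer_center','squeeze_bottle_center','brush','scraper','test_ring_center','filter_cup_center','resin_jar_center']:
        print(n,[(round(r['score'],2),[round(float(x)) for x in r['location']],at_depth(d,*r['location']).round(0).tolist()) for r in env.recognise(c,n)[:4]])
E
```

```text
pics
{'t': 0.0, 'joints': array([-1.28762108e+00,  4.91568569e-01,  1.55945993e+00,  1.70863433e-05,
        1.09171064e+00, -1.05604331e-01]), 'qvel': array([ 4.37012124e-04, -1.04395608e-04,  1.46535870e-05,  1.93425526e-03,
       -1.04318972e-03, -6.05034096e-04]), 'tau': array([-4.46565891e-04, -6.12646866e+01, -2.58178836e+01,  6.92107575e-02,
        4.82515327e-02, -1.07521271e-04]), 'eef_pos': array([ 236.88750716, -578.19144312,  291.65249703]), 'tcp_rot': array([-3.14045416e+00, -1.35917779e-04,  3.88771617e-01]), 'ft_force': array([ 0.38930957,  0.19871728, -0.90901032]), 'moment': array([-0.0001147 , -0.01492459, -0.00082555]), 'grip_force': 0.0, 'opening': 0.9990956117113734}
top 0.020510510658390164 [[361.22139003   0.         255.81594727]
 [  0.         361.22139003 187.59351538]
 [  0.           0.           1.        ]] [[ 1.76190921e-02 -9.99825091e-01 -6.27336128e-03  1.95093571e+01]
 [ 9.96313908e-01  1.70296930e-02  8.40748860e-02 -5.26728140e+02]
 [-8.39533471e-02 -7.73156025e-03  9.96439691e-01 -1.47466802e+03]
 [ 0.00000000e+00  0.00000000e+00  0.00000000e+0
[... 1809 characters left out ...]
1, 224], [552.0, -47.0, 28.0])]
pot_grip [(0.94, [259, 217], [545.0, 15.0, 37.0]), (0.4, [249, 234], [599.0, -31.0, 39.0])]
mat [(0.92, [162, 230], [496.0, -303.0, 1.0])]
spacer_center [(0.31, [248, 233], [595.0, -32.0, 39.0])]
squeeze_bottle_center [(0.94, [344, 262], [781.0, 212.0, 96.0]), (0.4, [244, 208], [496.0, -23.0, 31.0])]
brush [(0.58, [207, 294], [752.0, -193.0, 18.0])]
scraper [(0.63, [101, 259], [558.0, -499.0, 3.0]), (0.55, [394, 163], [469.0, 521.0, 79.0])]
test_ring_center [(0.76, [140, 292], [700.0, -384.0, 22.0]), (0.67, [206, 296], [758.0, -199.0, 18.0])]
filter_cup_center [(0.96, [383, 224], [653.0, 419.0, 2.0])]
resin_jar_center [(0.84, [392, 164], [466.0, 517.0, 74.0])]
```

```bash
python3 - <<'E'
import cv2
a=cv2.imread('pics/top0.png')[90:310,110:420];cv2.imwrite('pics/top0c.png',cv2.resize(a,None,fx=2.55,fy=2.55,interpolation=cv2.INTER_CUBIC))
E
```

```text
(no output)
```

View pics/top0c.png

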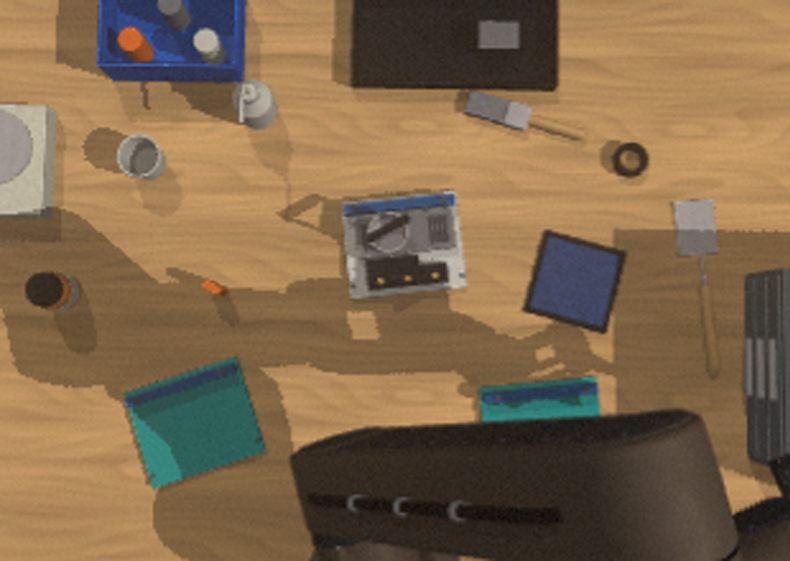

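View pics/scene0.png

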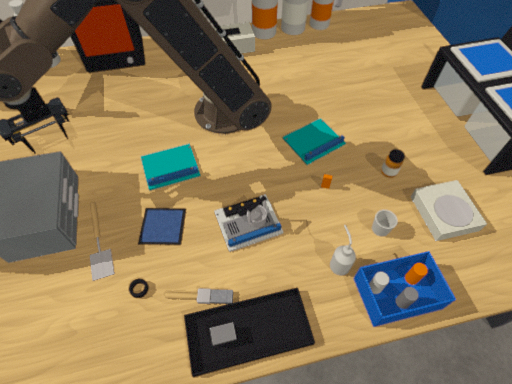

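The real jig is the aluminium one at top px (269,186); the turquoise look-alikes are at (187,256) and (322,247). The orange spacer is at (194,203), and another orange thing sits in the blue bin at (162,107). The mat is at (335,200), and the pot handle lies askew at about (262,181). Next I'll measure these.

```bash
python3 - <<'E'
from h import *
d={k:v for k,v in np.load('top0.npz').items()}
f=lambda x,y,z:at_z(d,110+(x+.5)/2.55-.5,90+(y+.5)/2.55-.5,z)
C=[f(343,215,12),f(461,203,12),f(467,287,12),f(350,298,12)]
for c in C: print('jigcorner',c.round(0))
v=C[3]-C[2];print('yaw of y', np.degrees(np.arctan2(-v[0],v[1])),np.linalg.norm(v))
M=[f(546,231,3),f(626,251,3),f(606,332,3),f(525,310,3)]
for c in M: print('mat',c.round(0))
print('mat c',np.mean(M,0).round(0))
print('pot handle ends',f(367,245,132+6),f(408,219,138))
P=cloud(d); im=d['color'].astype(int)
m=(im[...,0]>170)&(im[...,1]<140)&(im[...,2]<90); m[:150]=False
n,l,s,c=cv2.connectedComponentsWithStats(m.astype(np.uint8));print(s,c)
for i in range(1,n):
    if s[i,4]>8: print(P[l==i].round(0)[:30])
d={k:v for k,v in np.load('scene0.npz').items()}
print('spacer scene',at_z(d,326,181,40),at_depth(d,326,181))
E
```

```text
jigcorner [583.  78.  12.]
jigcorner [ 606. -115.   12.]
jigcorner [ 469. -126.   12.]
jigcorner [447.  64.  12.]
yaw of y 6.36874869574795 191.46025006448806
mat [ 564. -256.    3.]
mat [ 533. -387.    3.]
mat [ 400. -354.    3.]
mat [ 433. -222.    3.]
mat c [ 482. -305.    3.]
pot handle ends [523.39349246  36.27841128 138.        ] [563.66514009 -24.61871612 138.        ]
[[     0      0    512    384 188151]
 [     2    150      1      1      1]
 [   212    151      2      1      2]
 ...
 [   430    382      4      2      4]
 [   453    383      1      1      1]
 [   510    382      1      1      1]] [[257.51951358 187.5597738 ]
 [  2.         150.        ]
 [212.5        151.        ]
 ...
 [431.5        382.75      ]
 [453.         383.        ]
 [510.         382.        ]]
[[ 693. -294.    3.]
 [ 693. -299.    1.]
 [ 694. -303.    0.]
 [ 694. -308.   -1.]
 [ 694. -316.   -1.]
 [ 694. -320.    0.]
 [ 693. -324.    3.]
 [ 694. -329.    1.]
 [ 689. -290.    2.]
 [ 689. -295.    1.]
 [ 689. -303.    2.]
 [ 689. -307.    2.]
 [ 689. -315.    3.]
 [ 690. -321.   -4.]
 [ 685. -300.
[... 28231 characters left out ...]
4.  636.   -5.]
 [-261.  628.    3.]
 [-263.  627.   -3.]
 [-263.  623.   -2.]
 [-263.  619.   -2.]
 [-261.  613.    3.]
 [-264.  612.   -6.]
 [-263.  603.   -2.]
 [-266.  637.    1.]
 [-266.  629.    1.]
 [-265.  613.    1.]
 [-267.  611.   -3.]
 [-266.  606.   -1.]
 [-264.  601.    3.]
 [-267.  599.   -3.]
 [-265.  593.    1.]]
[[-235. -636.    3.]
 [-235. -640.    3.]
 [-235. -644.    3.]
 [-233. -647.    6.]
 [-237. -654.   -3.]
 [-234. -656.    3.]
 [-234. -660.    3.]
 [-236. -666.   -3.]
 [-236. -670.   -2.]
 [-239. -648.    1.]
 [-242. -656.   -7.]
 [-238. -660.    2.]
 [-238. -664.    1.]]
spacer scene [461.46970005 280.13150168  40.        ] [464.38979762 278.30956975  44.58238414]
```

The real jig sits at about (537,-22), turned roughly 6°. The pot is at about (543,6) with its bar along 123°, the mat at (482,-305), and the spacer at (463,279). I'll write a small planner and then go above the pot.

```bash
cat >> h.py <<'E'
from scipy.spatial.transform import Rotation as Ro
def plan(xyz,yaw,n,hand):
    """rows from the measured pose to tool-down pose at xyz (mm), yaw (deg)"""
    s=env.state();R=Ro.from_euler('xyz',s['tcp_rot']);p=np.array(s['eef_pos'])
    T=Ro.from_euler('xyz',[np.pi,0,np.radians(yaw)])
    w=(R.inv()*T).as_rotvec();q=R;print('from',p.round(1),np.degrees(s['tcp_rot']).round(1),'t',round(s['t'],2))
    for i in range(n):
        print((np.r_[np.degrees(w)/n, q.inv().apply((np.array(xyz)-p)/n),hand]).round(1).tolist())
        q=q*Ro.from_rotvec(w/n)
E
python3 -c "
from h import *
plan([530,0,320],123.5,12,95)"
```

```text
from [ 236.9 -578.4  292.2] [180.    0.   22.3] t 1.4
[0.0, 0.0, -8.4, 40.9, -35.3, -2.3, 95.0]
[0.0, 0.0, -8.4, 45.6, -29.0, -2.3, 95.0]
[0.0, 0.0, -8.4, 49.4, -22.0, -2.3, 95.0]
[0.0, 0.0, -8.4, 52.1, -14.5, -2.3, 95.0]
[0.0, 0.0, -8.4, 53.6, -6.7, -2.3, 95.0]
[0.0, 0.0, -8.4, 54.0, 1.2, -2.3, 95.0]
[0.0, 0.0, -8.4, 53.2, 9.2, -2.3, 95.0]
[0.0, 0.0, -8.4, 51.3, 16.9, -2.3, 95.0]
[0.0, 0.0, -8.4, 48.3, 24.2, -2.3, 95.0]
[0.0, 0.0, -8.4, 44.2, 31.0, -2.3, 95.0]
[0.0, 0.0, -8.4, 39.2, 37.2, -2.3, 95.0]
[0.0, 0.0, -8.4, 33.3, 42.5, -2.3, 95.0]
```

Emit:
jog_arm:
  motion:
    - [0,0,-8.4,41,-35,-2.3,95]
    - [0,0,-8.4,45.6,-29,-2.3,95]
    - [0,0,-8.4,49.4,-22,-2.3,95]
    - [0,0,-8.4,52,-14.5,-2.3,95]
    - [0,0,-8.4,53.6,-6.7,-2.3,95]
    - [0,0,-8.4,54,1.2,-2.3,95]
    - [0,0,-8.4,53,9.2,-2.3,95]
    - [0,0,-8.4,51,17,-2.3,95]
    - [0,0,-8.4,48,24,-2.3,95]

```text
t: 2.52
eef_pos: [458.3, -144.6, 313.3]
tcp_rot: [3.141, 0.0, 1.713]
ft_force: [1.6, -0.1, 0.7]
opening: 0.999
grip_force: 0.0
```

Emit:
jog_arm:
  motion:
    - [0,0,-8.4,44,31,-2.3,95]
    - [0,0,-8.4,39,37,-2.3,95]
    - [0,0,-8.4,33,42,-2.3,95]
    - [0,0,0,0,0,0,95]
    - [0,0,0,0,0,0,95]

```text
t: 3.15
eef_pos: [531.1, -3.2, 319.7]
tcp_rot: [-3.141, -0.0, 2.147]
ft_force: [1.1, 0.1, -0.2]
opening: 0.999
grip_force: 0.0
```

```bash
python3 -c "
from h import *
s=env.state();print(s['eef_pos'],np.degrees(s['tcp_rot']),s['ft_force'])
d=shot('wrist','w1.png');np.savez('w1.npz',**{k:np.array(v) for k,v in d.items()});print(d['world_to_cam'],d['camera_matrix'],d['k1'])
"
```

```text
[531.10521588  -3.24987774 319.66212004] [-1.79973671e+02 -2.44160903e-03  1.23038824e+02] [ 1.10511113  0.0769198  -0.17294098]
[[ 8.37857174e-01  5.45889492e-01 -1.34806843e-04 -4.43447168e+02]
 [-5.26715830e-01  8.08363601e-01 -2.62904400e-01  3.20340103e+02]
 [-1.43407776e-01  2.20347342e-01  9.64821879e-01 -3.40618448e+02]
 [ 0.00000000e+00  0.00000000e+00  0.00000000e+00  1.00000000e+00]] [[343.80011579   0.         253.71920369]
 [  0.         343.80011579 184.46246888]
 [  0.           0.           1.        ]] 0.023539239640288243
```

View pics/w1.png

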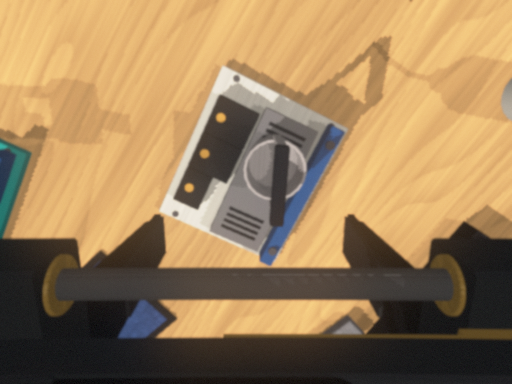

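The wrist view shows the whole jig. The pot bar runs from (281,142) to (277,225). The block screws are at (221,118), (205,153) and (189,188). The light wide gap shows at (213,193), so the shallow block is the one at jig -y.

```bash
python3 - <<'E'
from h import *
d={k:v for k,v in np.load('w1.npz').items()}
A,B=at_z(d,224,66,12),at_z(d,161,211,12);y=(A-B);print(A.round(1),B.round(1),np.linalg.norm(y))
y/=np.linalg.norm(y);x=np.array([y[1],-y[0],0]);print('jig',((A+B)/2+80*x).round(1),'yaw',np.degrees(np.arctan2(x[1],x[0])).round(2))
a,b=at_z(d,281,142,138),at_z(d,277,225,138);v=a-b;print('bar',a,b,(a+b)/2,np.linalg.norm(v),np.degrees(np.arctan2(v[1],v[0])))
P=cloud(d);m=(P[...,2]>115)&(P[...,2]<160)&(d['color'].max(-1)<70);m[235:]=False
Q=P[m];xy=Q[:,:2].astype(np.float32);r=cv2.minAreaRect(xy);print(len(Q),np.median(Q,0),r)
E
python3 - <<'E'
import cv2
a=cv2.imread('pics/w1.png')[50:275,140:360];cv2.imwrite('pics/w1c.png',cv2.resize(a,None,fx=2.6,fy=2.6,interpolation=cv2.INTER_CUBIC))
E
```

```text
[449.7  62.1  12. ] [ 473.8 -124.1   12. ] 187.7520254951112
jig [541.1 -20.8  12. ] yaw 7.36
bar [531.33514447  36.88704496 138.        ] [568.58106524 -23.82596967 138.        ] [549.95810485   6.53053764 138.        ] 71.22730347273779 121.52807785023059
1057 [549.7697942    6.95637167 138.59934089] ((550.8351440429688, 5.4678497314453125), (11.589632034301758, 68.63324737548828), 30.045202255249023)
```

View pics/w1c.png

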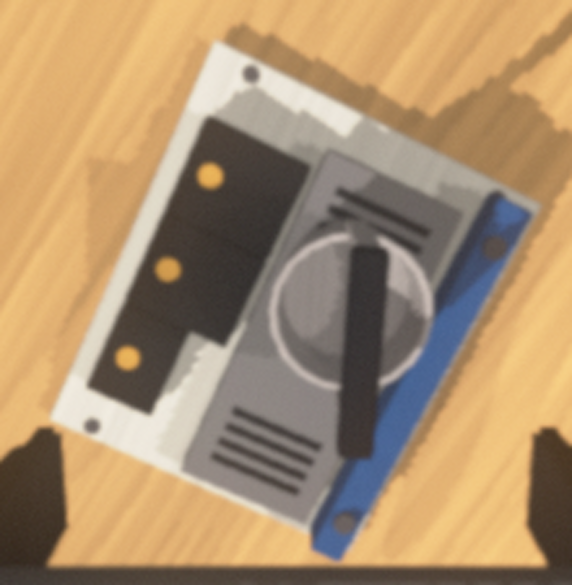

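The crop confirms it: aluminium jig, pot with its bar over the panel, and the shallow block at the lower (-y) end. Next is the bar at (550.5,6), yaw 121.

```bash
python3 -c "
from h import *
plan([550.5,6,191],121,5,95)"
```

```text
from [531.   -3.7 319.7] [-180.   -0.  123.] t 3.2
[-0.0, 0.0, 0.4, -0.5, 4.3, 25.7, 95.0]
[-0.0, 0.0, 0.4, -0.5, 4.3, 25.7, 95.0]
[-0.0, 0.0, 0.4, -0.4, 4.3, 25.7, 95.0]
[-0.0, 0.0, 0.4, -0.4, 4.3, 25.7, 95.0]
[-0.0, 0.0, 0.4, -0.4, 4.3, 25.7, 95.0]
```

Emit:
jog_arm:
  motion:
    - [0,0,1,-1,11,25,95]
    - [0,0,1,-1,10.5,25,95]
    - [0,0,0,0,0,26,95]
    - [0,0,0,0,0,26,95]
    - [0,0,0,0,0,26,95]
    - [0,0,0,0,0,0,95]
    - [0,0,0,0,0,0,95]

```text
t: 4.08
eef_pos: [550.8, 6.0, 192.8]
tcp_rot: [3.141, 0.001, 2.112]
ft_force: [0.4, 0.3, 0.1]
opening: 0.999
grip_force: 0.0
```

Emit:
jog_arm:
  motion:
    - [0,0,0,0,0,0,4]
    - [0,0,0,0,0,0,4]
    - [0,0,0,0,0,0,4]
    - [0,0,0,0,0,0,4]
    - [0,0,0,0,0,0,4]
    - [0,0,0,0,0,0,4]
    - [0,0,0,0,0,0,4]
    - [0,0,0,0,0,0,4]

```text
t: 5.08
eef_pos: [550.6, 6.8, 191.8]
tcp_rot: [-3.142, 0.0, 2.113]
ft_force: [-0.2, 0.8, 0.1]
opening: 0.214
grip_force: 0.0
```

Emit:
jog_arm:
  motion:
    - [0,0,0,0,0,0,4]
    - [0,0,0,0,0,0,4]
    - [0,0,0,0,0,0,4]

```text
t: 5.45
eef_pos: [550.5, 6.8, 191.7]
tcp_rot: [-3.141, -0.0, 2.113]
ft_force: [0.1, -0.6, -1.1]
opening: 0.127
grip_force: 29.9
```

Emit:
jog_arm:
  motion:
    - [0,0,0,0,0,-4,4]
    - [0,0,0,0,0,-10,4]
    - [0,0,0,0,0,-15,4]
    - [0,0,0,0,0,-15,4]
    - [0,0,0,0,0,-15,4]
    - [0,0,0,0,0,-12,4]
    - [0,0,0,0,0,0,4]
    - [0,0,0,0,0,0,4]

```text
t: 6.45
eef_pos: [550.4, 6.8, 262.5]
tcp_rot: [-3.141, -0.0, 2.113]
ft_force: [-0.4, 0.8, -4.2]
opening: 0.124
grip_force: 29.9
```

```bash
python3 -c "
from h import *
print(env.state()['opening'],env.state()['ft_force'])
d=shot('top')
P=cloud(d);im=d['color'].astype(int)
m=(im[...,2]>im[...,0]+15)&(abs(P[...,0]-482)<100)&(abs(P[...,1]+305)<100)
v,u=np.nonzero(m);q=np.array([at_z(d,a,b,3)[:2] for a,b in zip(u,v)],np.float32);print(len(q),cv2.minAreaRect(q))
plan([482,-305,264],95,10,4)"
```

```text
0.1241584257402667 [-0.39056512  0.81676011 -4.19262085]
801 ((481.88751220703125, -302.90679931640625), (118.40025329589844, 118.31119537353516), 75.31686401367188)
from [550.4   6.8 262.3] [-180.    -0.   121.1] t 6.5
[-0.0, -0.0, 2.6, -23.2, -22.0, -0.2, 4.0]
[-0.0, -0.0, 2.6, -24.2, -20.9, -0.2, 4.0]
[-0.0, -0.0, 2.6, -25.1, -19.8, -0.2, 4.0]
[-0.0, -0.0, 2.6, -26.0, -18.6, -0.2, 4.0]
[-0.0, -0.0, 2.6, -26.8, -17.4, -0.2, 4.0]
[-0.0, -0.0, 2.6, -27.5, -16.2, -0.2, 4.0]
[-0.0, -0.0, 2.6, -28.2, -14.9, -0.2, 4.0]
[-0.0, -0.0, 2.6, -28.9, -13.6, -0.2, 4.0]
[-0.0, -0.0, 2.6, -29.5, -12.3, -0.2, 4.0]
[-0.0, -0.0, 2.6, -30.0, -10.9, -0.2, 4.0]
```

Emit:
jog_arm:
  motion:
    - [0,0,1.3,-11,-11.5,0,4]
    - [0,0,2.6,-24,-21.5,0,4]
    - [0,0,2.6,-25,-20,0,4]
    - [0,0,2.6,-26,-19,0,4]
    - [0,0,2.6,-26.5,-18,0,4]
    - [0,0,2.6,-27,-17,0,4]
    - [0,0,2.6,-28,-15.5,0,4]
    - [0,0,2.6,-28.5,-14,0,4]
    - [0,0,2.6,-29,-13,0,4]
    - [0,0,2,-22,-9,0,4]

```text
t: 7.75
eef_pos: [486.1, -283.8, 262.4]
tcp_rot: [-3.141, -0.0, 1.689]
ft_force: [0.4, -1.1, -4.0]
opening: 0.127
grip_force: 29.9
```

Emit:
jog_arm:
  motion:
    - [0,0,1,-15,-6,0,4]
    - [0,0,0.5,-7,-2,0,4]
    - [0,0,0,0,0,0,4]
    - [0,0,0,0,0,0,4]

```text
t: 8.25
eef_pos: [482.0, -304.1, 262.8]
tcp_rot: [-3.142, -0.0, 1.667]
ft_force: [0.4, 0.7, -3.5]
opening: 0.124
grip_force: 29.9
```

```bash
python3 -c "
from h import *
plan([482,-304,195],95,5,4)
d=shot('wrist','w2.png')"
```

```text
from [ 482.  -304.1  262.8] [-180.    -0.    95.5] t 8.25
[-0.0, -0.0, 0.1, 0.0, 0.0, 13.6, 4.0]
[-0.0, -0.0, 0.1, 0.0, 0.0, 13.6, 4.0]
[-0.0, -0.0, 0.1, 0.0, 0.0, 13.6, 4.0]
[-0.0, -0.0, 0.1, 0.0, 0.0, 13.6, 4.0]
[-0.0, -0.0, 0.1, 0.0, 0.0, 13.6, 4.0]
```

View pics/w2.png

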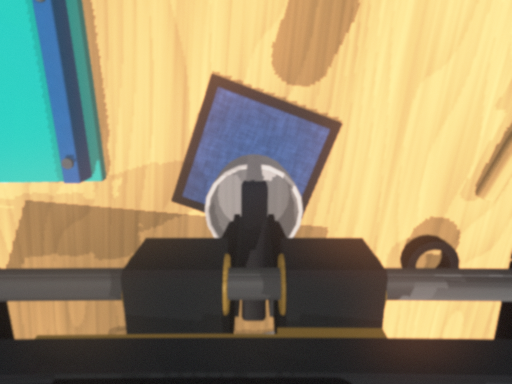

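The pot hangs upright over the mat, centred in both camera estimates. I'll lower it, with contact expected near TCP z 165.

Emit:
jog_arm:
  motion:
    - [0,0,0,0,0,10,4]
    - [0,0,0,0,0,18,4]
    - [0,0,0,0,0,20,4]
    - [0,0,0,0,0,20,4]
    - [0,0,0,0,0,14,4]
    - [0,0,0,0,0,8,4]
    - [0,0,0,0,0,3,4]
    - [0,0,0,0,0,0,4]

```text
t: 9.3
eef_pos: [482.0, -304.7, 170.1]
tcp_rot: [3.141, 0.0, 1.666]
ft_force: [-0.1, -0.2, -3.8]
opening: 0.124
grip_force: 29.9
```

Emit:
jog_arm:
  motion:
    - [0,0,0,0,0,1.5,4]
    - [0,0,0,0,0,1.5,4]
    - [0,0,0,0,0,1,4]
    - [0,0,0,0,0,1,4]

```text
t: 9.8
eef_pos: [481.9, -304.7, 164.8]
tcp_rot: [3.141, 0.0, 1.666]
ft_force: [-0.5, -0.0, -4.5]
opening: 0.122
grip_force: 29.9
```

Emit:
jog_arm:
  motion:
    - [0,0,0,0,0,0.5,4]
    - [0,0,0,0,0,0.5,4]
    - [0,0,0,0,0,0,4]

```text
t: 10.18
eef_pos: [481.9, -304.8, 164.7]
tcp_rot: [3.141, 0.001, 1.666]
ft_force: [-3.5, 0.6, 8.0]
opening: 0.126
grip_force: 29.9
```

Emit:
jog_arm:
  motion:
    - [0,0,0,0,0,0,16]
    - [0,0,0,0,0,0,24]
    - [0,0,0,0,0,0,40]
    - [0,0,0,0,0,0,60]
    - [0,0,0,0,0,0,60]
    - [0,0,0,0,0,0,60]
    - [0,0,0,0,0,0,60]

```text
t: 11.05
eef_pos: [481.9, -304.7, 163.8]
tcp_rot: [-3.142, 0.0, 1.666]
ft_force: [0.0, -0.3, -0.3]
opening: 0.628
grip_force: 0.0
```

Emit:
jog_arm:
  motion:
    - [0,0,0,0,0,-10,60]
    - [0,0,0,0,0,-30,60]
    - [0,0,0,0,0,-35,60]
    - [0,0,0,0,0,-35,60]
    - [0,0,0,0,0,-30,60]
    - [0,0,0,0,0,0,60]

```text
t: 11.8
eef_pos: [482.2, -304.9, 306.6]
tcp_rot: [3.138, 0.003, 1.666]
ft_force: [-0.6, -1.4, -0.3]
opening: 0.63
grip_force: 0.0
```

```bash
python3 - <<'E'
from h import *
d=shot('wrist');P=cloud(d);s=env.state();print(s['eef_pos'],s['opening'])
m=(P[...,2]>90)&(P[...,2]<125)&(d['color'].max(-1)<80)&(abs(P[...,0]-482)<60)&(abs(P[...,1]+304)<60);Q=P[m]
print(len(Q),np.median(Q,0),cv2.minAreaRect(Q[:,:2].astype(np.float32)) if len(Q) else 0)
d=shot('top');P=cloud(d);im=d['color'].astype(int)
d2=shot('scene');P2=cloud(d2)
for D,p in ((d,P),(d2,P2)):
    im=D['color'].astype(int)
    m=(im[...,0]>1.7*im[...,1])&(im[...,0]>110)&(abs(p[...,0]-463)<40)&(abs(p[...,1]-279)<40)
    Q=p[m];print(len(Q),Q.mean(0),Q.min(0),Q.max(0),cv2.minAreaRect(Q[Q[:,2]>55][:,:2].astype(np.float32)) if (Q[:,2]>55).any() else 0)
plan([440,270,300],123,13,60)
E
```

```text
[ 481.80775975 -304.63179611  304.88356115] 0.6288284342540911
917 [ 482.22994276 -304.1860746   111.62155682] ((481.96002197265625, -305.3617248535156), (10.691609382629395, 67.73269653320312), 5.622991561889648)
29 [458.05674135 277.14088556  54.84706709] [448.66725964 266.89662129   1.71117475] [468.37502803 292.52329946  72.40305874] ((459.4294738769531, 281.1790771484375), (28.047624588012695, 10.816720962524414), 63.136985778808594)
97 [464.56886095 279.63376988  43.80442377] [451.0247647  266.94970378   9.41536207] [473.17677222 294.62718772  68.82883513] ((460.89801025390625, 281.5231628417969), (25.377838134765625, 16.635526657104492), 64.25495147705078)
from [ 481.5 -304.5  303.2] [-180.    -0.    95.5] t 11.95
[-0.0, -0.0, -2.1, 44.3, 1.0, 0.3, 60.0]
[-0.0, -0.0, -2.1, 44.2, 2.7, 0.3, 60.0]
[-0.0, -0.0, -2.1, 44.1, 4.3, 0.3, 60.0]
[-0.0, -0.0, -2.1, 43.9, 5.9, 0.3, 60.0]
[-0.0, -0.0, -2.1, 43.7, 7.5, 0.3, 60.0]
[-0.0, -0.0, -2.1, 43.3, 9.2, 0.3, 60.0]
[-0.0, -0.0, -2.1, 43.0, 10.7, 0.3, 60.0]
[-0.0, -0.0, -2.1, 42.6, 12.3, 0.3, 60.0]
[-0.0, -0.0, -2.1, 42.1, 13.9, 0.3, 60.0]
[-0.0, -0.0, -2.1, 41.5, 15.4, 0.3, 60.0]
[-0.0, -0.0, -2.1, 40.9, 17.0, 0.3, 60.0]
[-0.0, -0.0, -2.1, 40.3, 18.5, 0.3, 60.0]
[-0.0, -0.0, -2.1, 39.6, 19.9, 0.3, 60.0]
```

The pot is well placed: bar at (482,-304.5), top at 111. The spacer is at about (461,281) with its width axis near 63°. Next is above it with yaw 63.

```bash
python3 - <<'E'
from h import *
plan([448,256,260],63,14,60)
E
```

```text
from [ 481.5 -304.5  303.2] [-180.    -0.    95.5] t 11.95
[-0.0, -0.0, 2.3, 40.1, 1.4, 3.1, 60.0]
[-0.0, -0.0, 2.3, 40.1, -0.2, 3.1, 60.0]
[-0.0, -0.0, 2.3, 40.1, -1.8, 3.1, 60.0]
[-0.0, -0.0, 2.3, 40.0, -3.4, 3.1, 60.0]
[-0.0, -0.0, 2.3, 39.8, -5.0, 3.1, 60.0]
[-0.0, -0.0, 2.3, 39.5, -6.7, 3.1, 60.0]
[-0.0, -0.0, 2.3, 39.2, -8.2, 3.1, 60.0]
[-0.0, -0.0, 2.3, 38.9, -9.8, 3.1, 60.0]
[-0.0, -0.0, 2.3, 38.5, -11.4, 3.1, 60.0]
[-0.0, -0.0, 2.3, 38.0, -12.9, 3.1, 60.0]
[-0.0, -0.0, 2.3, 37.4, -14.5, 3.1, 60.0]
[-0.0, -0.0, 2.3, 36.8, -16.0, 3.1, 60.0]
[-0.0, -0.0, 2.3, 36.1, -17.4, 3.1, 60.0]
[-0.0, -0.0, 2.3, 35.4, -18.9, 3.1, 60.0]
```

Emit:
jog_arm:
  motion:
    - [0,0,2.3,40,1,3,60]
    - [0,0,2.3,40,0,3,60]
    - [0,0,2.3,40,-2,3,60]
    - [0,0,2.3,40,-3.4,3,60]
    - [0,0,2.3,40,-5,3,60]
    - [0,0,2.3,39.5,-6.7,3,60]
    - [0,0,2.3,39,-8,3,60]
    - [0,0,2.3,39,-10,3,60]
    - [0,0,2.3,38.5,-11.5,3,60]
    - [0,0,2.3,38,-13,3,60]

```text
t: 13.2
eef_pos: [456.3, 96.8, 272.8]
tcp_rot: [-3.14, 0.001, 1.264]
ft_force: [0.1, -1.3, 0.7]
opening: 0.633
grip_force: 0.0
```

Emit:
jog_arm:
  motion:
    - [0,0,2.3,37.4,-14.5,3,60]
    - [0,0,2.3,37,-16,3,60]
    - [0,0,2.3,36,-17.4,3,60]
    - [0,0,2.3,35,-19,3,60]
    - [0,0,0,0,0,0,60]
    - [0,0,0,0,0,0,60]

```text
t: 13.95
eef_pos: [446.0, 255.0, 261.0]
tcp_rot: [-3.141, 0.001, 1.105]
ft_force: [0.7, -0.3, 0.5]
opening: 0.634
grip_force: 0.0
```

```bash
python3 - <<'E'
from h import *
s=env.state();print(s['eef_pos'],np.degrees(s['tcp_rot']))
d=shot('wrist','w3.png');P=cloud(d);im=d['color'].astype(int)
m=(im[...,0]>1.7*im[...,1])&(im[...,0]>110)&(np.linalg.norm(P[...,:2]-[461,281],axis=-1)<40)
for lo in (50,60):
    mm=m&(P[...,2]>lo);Q=P[mm];v,u=np.nonzero(mm);print(len(Q),np.median(Q,0),Q[:,2].max(),cv2.minAreaRect(Q[:,:2].astype(np.float32)),u.mean(),v.mean())
    q=np.array([at_z(d,a,b,65)[:2] for a,b in zip(u,v)],np.float32);print(cv2.minAreaRect(q))
E
```

```text
[446.04625322 255.04539084 261.04574189] [-1.79943990e+02  8.35042053e-02  6.33254325e+01]
553 [460.80966752 282.415607    65.59957563] 68.06471609101727 ((460.09674072265625, 281.652587890625), (29.648855209350586, 12.828072547912598), 63.05064010620117) 253.8227848101266 142.88245931283905
((460.32781982421875, 282.2816467285156), (30.464035034179688, 12.809429168701172), 63.370750427246094)
537 [460.49101831 281.97710783  65.61594151] 68.06471609101727 ((460.09674072265625, 281.652587890625), (29.648855209350586, 12.828072547912598), 63.05064010620117) 253.80260707635009 143.4096834264432
((460.1434020996094, 281.9138488769531), (29.641124725341797, 12.809429168701172), 63.370750427246094)
```

View pics/w3.png

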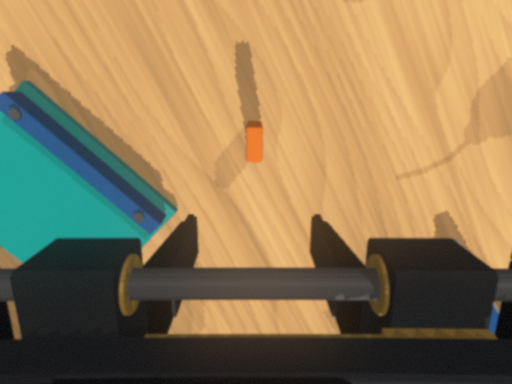

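Spacer confirmed at pixel (254,142), world (460.3,282), square to the fingers.

```bash
python3 - <<'E'
from h import *
plan([460.3,282,105],63.3,6,60)
E
```

```text
from [446.3 254.7 261.3] [-1.80e+02  1.00e-01  6.33e+01] t 14.0
[-0.0, 0.0, -0.0, 5.1, 0.1, 26.0, 60.0]
[-0.0, 0.0, -0.0, 5.1, 0.1, 26.0, 60.0]
[-0.0, 0.0, -0.0, 5.1, 0.1, 26.0, 60.0]
[-0.0, 0.0, -0.0, 5.1, 0.1, 26.1, 60.0]
[-0.0, 0.0, -0.0, 5.1, 0.1, 26.1, 60.0]
[-0.0, 0.0, -0.0, 5.1, 0.0, 26.1, 60.0]
```

Emit:
jog_arm:
  motion:
    - [0,0,0,10.2,0,18,60]
    - [0,0,0,10.2,0,28,60]
    - [0,0,0,10.2,0,32,60]
    - [0,0,0,0,0,32,60]
    - [0,0,0,0,0,28,60]
    - [0,0,0,0,0,18,60]
    - [0,0,0,0,0,0,60]

```text
t: 14.88
eef_pos: [459.8, 282.2, 103.8]
tcp_rot: [-3.14, 0.003, 1.104]
ft_force: [0.5, -0.8, 0.0]
opening: 0.633
grip_force: 0.0
```

Emit:
jog_arm:
  motion:
    - [0,0,0,0,0,0,6]
    - [0,0,0,0,0,0,6]
    - [0,0,0,0,0,0,6]
    - [0,0,0,0,0,0,6]
    - [0,0,0,0,0,0,6]
    - [0,0,0,0,0,0,6]
    - [0,0,0,0,0,0,6]
    - [0,0,0,0,0,0,6]

```text
t: 15.88
eef_pos: [460.2, 282.8, 105.9]
tcp_rot: [3.141, -0.0, 1.104]
ft_force: [0.0, -0.0, 3.8]
opening: 0.149
grip_force: 30.0
```

Emit:
jog_arm:
  motion:
    - [0,0,0,0,0,-10,6]
    - [0,0,0,0,0,-25,6]
    - [0,0,0,0,0,-35,6]
    - [0,0,0,0,0,-35,6]
    - [0,0,0,0,0,-25,6]
    - [0,0,0,0,0,-15,6]

```text
t: 16.62
eef_pos: [460.1, 282.8, 252.4]
tcp_rot: [3.141, -0.001, 1.104]
ft_force: [0.4, 0.1, -0.2]
opening: 0.148
grip_force: 30.0
```

```bash
python3 - <<'E'
from h import *
print(env.state()['grip_force'],env.state()['opening'])
plan([543,-116,250],97.4,11,6)
E
```

```text
29.99935269355774 0.14762033742112765
from [460.1 282.8 252.4] [ 1.799e+02 -1.000e-01  6.330e+01] t 16.62
[0.0, -0.0, -3.1, -29.0, 23.0, 0.2, 6.0]
[0.0, -0.0, -3.1, -30.2, 21.4, 0.2, 6.0]
[0.0, -0.0, -3.1, -31.3, 19.8, 0.2, 6.0]
[0.0, -0.0, -3.1, -32.3, 18.0, 0.2, 6.0]
[0.0, -0.0, -3.1, -33.3, 16.3, 0.2, 6.0]
[0.0, -0.0, -3.1, -34.1, 14.4, 0.2, 6.0]
[0.0, -0.0, -3.1, -34.8, 12.6, 0.2, 6.0]
[0.0, -0.0, -3.1, -35.5, 10.7, 0.2, 6.0]
[0.0, -0.0, -3.1, -36.0, 8.7, 0.2, 6.0]
[0.0, -0.0, -3.1, -36.4, 6.8, 0.2, 6.0]
[0.0, -0.0, -3.1, -36.7, 4.8, 0.2, 6.0]
```

Emit:
jog_arm:
  motion:
    - [0,0,-3.1,-29,23,0,6]
    - [0,0,-3.1,-30,21.5,0,6]
    - [0,0,-3.1,-31,20,0,6]
    - [0,0,-3.1,-32,18,0,6]
    - [0,0,-3.1,-33,16,0,6]
    - [0,0,-3.1,-34,14.5,0,6]
    - [0,0,-3.1,-35,12.5,0,6]
    - [0,0,-3.1,-35.5,10.5,0,6]
    - [0,0,-3.1,-36,9,0,6]
    - [0,0,-3.1,-36.5,7,0,6]

```text
t: 17.88
eef_pos: [536.0, -80.2, 250.6]
tcp_rot: [-3.141, -0.0, 1.647]
ft_force: [-0.5, 0.5, -0.5]
opening: 0.142
grip_force: 30.0
```

Emit:
jog_arm:
  motion:
    - [0,0,-3,-36,5,0,6]
    - [0,0,0,0,0,0,6]
    - [0,0,0,0,0,0,6]
    - [0,0,0,0,0,0,6]

```text
t: 18.38
eef_pos: [543.5, -113.6, 250.8]
tcp_rot: [-3.141, -0.0, 1.698]
ft_force: [0.8, 1.2, -0.9]
opening: 0.145
grip_force: 30.0
```

```bash
python3 - <<'E'
from h import *
s=env.state();print(s['eef_pos'],np.degrees(s['tcp_rot']))
d=shot('wrist');np.savez('w4.npz',**{k:np.array(v) for k,v in d.items()})
cv2.imwrite('pics/w4.png',cv2.resize(d['color'][:,:,::-1],None,fx=1.5625,fy=1.5625,interpolation=cv2.INTER_CUBIC))
E
```

```text
[ 543.47217286 -113.55742642  250.80807255] [-1.79981779e+02 -1.05305325e-02  9.73120822e+01]
```

View pics/w4.png

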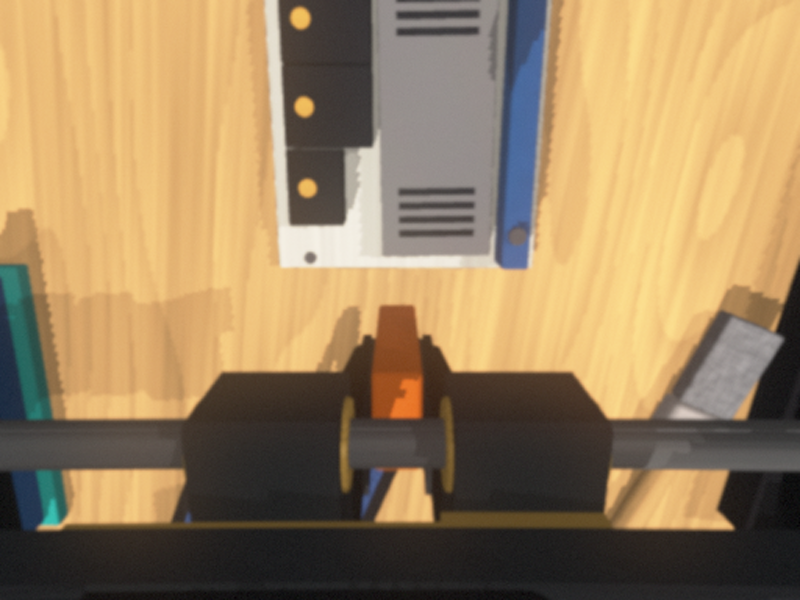

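The close view shows the shallow block's top with inner edge at (346,150)-(345,223). The panel's near edge runs from (381,100) to (383,254), with the wide gap between them. The spacer hangs square at (396,330).

```bash
python3 - <<'E'
from h import *
d={k:v for k,v in np.load('w4.npz').items()}
f=lambda x,y,z:at_z(d,(x+.5)/1.5625-.5,(y+.5)/1.5625-.5,z)[:2].round(1)
print('base corner -x-y',f(281,268,12)); print('left edge',f(275,130,12))
print('shallow corners',f(346,149,30),f(345,223,30),f(290,225,30),f(287,150,30))
print('deep inner',f(373,0,30),f(372,146,30))
print('panel edge',f(381,60,30),f(381,150,30),f(383,254,30),'fence side',f(491,254,30))
print('fence inner top',f(499,262,38),f(508,0,38))
s=env.state();b=s['eef_pos'][2]-106
print('spacer foot +y edge',f(377.5,307,b),f(413.5,307,b),'tcp',s['eef_pos'])
P=cloud(d);
for a in [(346,190),(420,150),(320,200)]: print(P[int(a[1]/1.5625),int(a[0]/1.5625)].round(0))
E
```

```text
base corner -x-y [ 471.9 -126.5]
left edge [462.5 -43.4]
shallow corners [506.8 -48.3] [510.5 -90. ] [478.7 -95.3] [473.8 -53.1]
deep inner [513.2  28.6] [521.1 -44.8]
panel edge [5.208e+02 3.000e-01] [526.4 -46.3] [ 534.8 -105.5] fence side [598.5 -97.3]
fence inner top [602.3 -99.9] [582.2  35.6]
spacer foot +y edge [ 535.2 -102.9] [ 549.  -101.1] tcp [ 543.53309471 -113.59781591  250.8979037 ]
[507. -72.  13.]
[548. -44.  30.]
[494. -79.  31.]
```

```bash
python3 - <<'E'
from h import *
from scipy.optimize import least_squares
d={k:v for k,v in np.load('w4.npz').items()};e={k:v for k,v in np.load('w1.npz').items()}
f=lambda x,y,z:at_z(d,(x+.5)/1.5625-.5,(y+.5)/1.5625-.5,z)[:2]
N=np.nan
obs=[((-80,-95),f(281,268,12)),((-37,-22.25),f(346,149,30)),((-37,-65.75),f(345,223,30)),((-69,-65.75),f(290,225,30)),((-69,-22.25),f(287,150,30)),((-20,-22.25),f(372,146,30)),((-20,N),f(373,2,30)),((55,-90),f(499,262,38)),((55,N),f(508,2,38)),((-80,N),f(275,130,12))]
obs+=[((-80,95),at_z(e,224,66,12)[:2]),((-80,-95),at_z(e,161,211,12)[:2])]
J=np.array([o[0] for o in obs],float);W=np.array([o[1] for o in obs])
def loc(p,W):
    c,s=np.cos(p[2]),np.sin(p[2]);D=W-p[:2];return np.c_[D@[c,s],D@[-s,c]]
r=lambda p:np.nan_to_num(loc(p,W)-J).ravel()
S=least_squares(r,[541,-21,.12],loss='soft_l1');p=S.x;print(p[:2],np.degrees(p[2]));print(r(p).reshape(-1,2).round(1).tolist())
np.save('jig.npy',p)
Q=np.array([f(381,60,30),f(381,150,30),f(383,254,30),f(491,254,30)]);print('panel in jig',loc(p,Q).round(1))
s=env.state();b=s['eef_pos'][2]-106
print('spacer',loc(p,np.array([f(377.5,307,b),f(413.5,307,b),s['eef_pos'][:2]])).round(1))
c,sn=np.cos(p[2]),np.sin(p[2])
t=p[:2]+np.array([[c,-sn],[sn,c]])@[-26,-44];print('target',t)
E
```

```text
[539.10186055 -20.80831774] 7.518281641830219
[[-0.5, -1.0], [1.4, -0.7], [-0.4, 0.9], [-0.7, -0.2], [0.0, -1.2], [-0.9, 0.9], [0.7, 0.0], [-2.7, 3.3], [-4.8, 0.0], [1.1, 0.0], [2.2, -1.1], [1.7, 1.1]]
panel in jig [[-15.4  23.4]
 [-15.9 -23.6]
 [-15.3 -83.4]
 [ 48.9 -83.6]]
spacer [[-14.6 -80.9]
 [ -0.7 -80.9]
 [ -7.7 -92.6]]
target [519.08244965 -67.83196272]
```

The panel's near edge is at jig x≈-15.5, so the gap is about 21.5 mm. I'll hover the foot at z≈40 over the gap centre, jig (-26,-42).

```bash
python3 - <<'E'
from h import *
plan([518.6,-65.9,150],97.4,8,6)
E
```

```text
from [ 543.5 -113.6  250.9] [-180.    -0.    97.3] t 18.43
[-0.0, -0.0, -0.0, 6.3, -2.3, 12.6, 6.0]
[-0.0, -0.0, -0.0, 6.3, -2.3, 12.6, 6.0]
[-0.0, -0.0, -0.0, 6.3, -2.3, 12.6, 6.0]
[-0.0, -0.0, -0.0, 6.3, -2.3, 12.6, 6.0]
[-0.0, -0.0, -0.0, 6.3, -2.3, 12.6, 6.0]
[-0.0, -0.0, -0.0, 6.3, -2.3, 12.6, 6.0]
[-0.0, -0.0, -0.0, 6.3, -2.3, 12.6, 6.0]
[-0.0, -0.0, -0.0, 6.3, -2.3, 12.6, 6.0]
```

Emit:
jog_arm:
  motion:
    - [0,0,0,8,-3,8,6]
    - [0,0,0,11,-4,15,6]
    - [0,0,0,11,-4,18,6]
    - [0,0,0,11,-4,18,6]
    - [0,0,0,9.5,-3.4,18,6]
    - [0,0,0,0,0,14,6]
    - [0,0,0,0,0,10,6]
    - [0,0,0,0,0,0,6]
    - [0,0,0,0,0,0,6]

```text
t: 19.55
eef_pos: [519.3, -67.0, 150.1]
tcp_rot: [3.141, 0.0, 1.698]
ft_force: [0.3, -1.2, -1.3]
opening: 0.144
grip_force: 30.0
```

```bash
python3 - <<'E'
from h import *
s=env.state();print(s['eef_pos'],np.degrees(s['tcp_rot']))
d=shot('wrist');np.savez('w5.npz',**{k:np.array(v) for k,v in d.items()})
cv2.imwrite('pics/w5.png',cv2.resize(d['color'][100:300,130:390,::-1],None,fx=3,fy=3,interpolation=cv2.INTER_CUBIC))
E
```

```text
[519.26871813 -66.99685762 150.14388615] [1.79967472e+02 1.91170302e-02 9.72628116e+01]
```

View pics/w5.png

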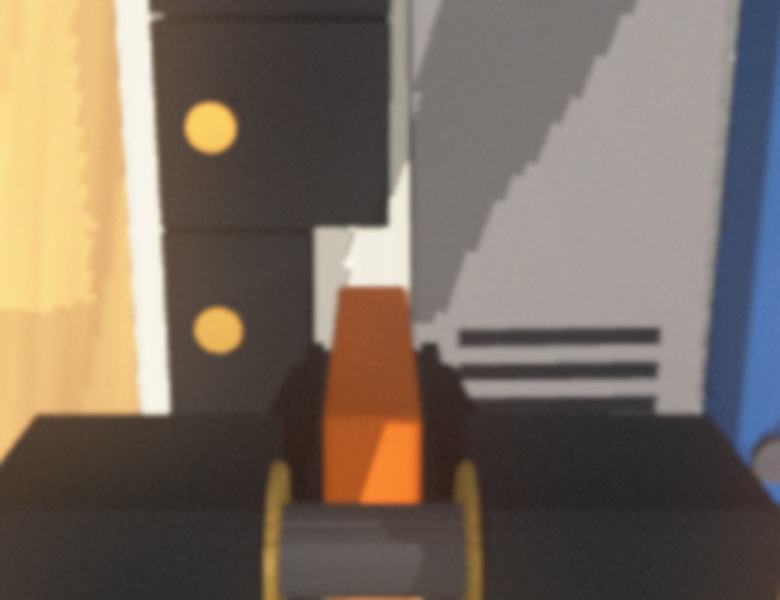

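The foot's front edge is at crop (340-407,289), between the shallow block edge (x≈314) and the panel edge (x≈413).

```bash
python3 - <<'E'
from h import *
d={k:v for k,v in np.load('w5.npz').items()};s=env.state()
f=lambda x,y,z:at_z(d,130+(x+.5)/3-.5,100+(y+.5)/3-.5,z)[:2]
p=np.load('jig.npy');c,sn=np.cos(p[2]),np.sin(p[2])
loc=lambda w:(np.array([[c,sn],[-sn,c]])@(w-p[:2])).round(1)
for n,q in dict(block=(314,228,30),block2=(316,340,30),deep=(387,224,30),deep2=(388,30,30),panel=(411,270,30),panel2=(412,30,30),footL=(340,289,44),footR=(407,289,44)).items(): print(n,loc(f(*q)))
print('tcp',loc(s['eef_pos'][:2]))
E
```

```text
block [-37.3 -22.2]
block2 [-37.3 -47.4]
deep [-21.8 -21.4]
deep2 [-21.6  18.9]
panel [-16.6 -31.6]
panel2 [-16.7  18.9]
footL [-31.5 -31.5]
footR [-17.9 -31.5]
tcp [-25.7 -43.2]
```

Emit:
jog_arm:
  motion:
    - [0,0,0,2,-2.3,0,6]
    - [0,0,0,0,0,4,6]
    - [0,0,0,0,0,6,6]
    - [0,0,0,0,0,6,6]
    - [0,0,0,0,0,6,6]
    - [0,0,0,0,0,4,6]
    - [0,0,0,0,0,2,6]
    - [0,0,0,0,0,0,6]

```text
t: 20.6
eef_pos: [516.5, -65.1, 121.7]
tcp_rot: [-3.142, 0.0, 1.698]
ft_force: [-0.5, -0.4, -0.3]
opening: 0.144
grip_force: 30.0
```

Emit:
jog_arm:
  motion:
    - [0,0,0,0,0,1,6]
    - [0,0,0,0,0,1,6]
    - [0,0,0,0,0,0,6]

```text
t: 20.98
eef_pos: [516.5, -65.1, 119.8]
tcp_rot: [-3.142, 0.0, 1.698]
ft_force: [-0.1, 0.2, 0.2]
opening: 0.15
grip_force: 30.0
```

Emit:
jog_arm:
  motion:
    - [0,0,0,0,0,1,6]
    - [0,0,0,0,0,0,6]
    - [0,0,0,0,0,0,6]

```text
t: 21.35
eef_pos: [516.5, -65.1, 118.8]
tcp_rot: [-3.142, 0.0, 1.698]
ft_force: [-0.2, -0.3, -0.6]
opening: 0.143
grip_force: 30.0
```

Emit:
jog_arm:
  motion:
    - [0,0,0,0,0.8,0,6]
    - [0,0,0,0,0.8,0,6]
    - [0,0,0,0,0.8,0,6]
    - [0,0,0,0,0.8,0,6]
    - [0,0,0,0,0.8,0,6]
    - [0,0,0,0,0.8,0,6]
    - [0,0,0,0,0.7,0,6]
    - [0,0,0,0,0,0,6]

```text
t: 22.35
eef_pos: [522.0, -64.4, 118.8]
tcp_rot: [3.142, 0.0, 1.698]
ft_force: [-1.2, -0.8, -1.2]
opening: 0.145
grip_force: 30.0
```

Emit:
jog_arm:
  motion:
    - [0,0,0,0,0.6,0,6]
    - [0,0,0,0,0.6,0,6]
    - [0,0,0,0,0.6,0,6]
    - [0,0,0,0,0,0,6]

```text
t: 22.85
eef_pos: [523.8, -64.2, 118.8]
tcp_rot: [3.141, 0.0, 1.698]
ft_force: [-0.3, 0.6, -0.9]
opening: 0.143
grip_force: 30.0
```

Emit:
jog_arm:
  motion:
    - [0,0,0,0,0.5,0,6]
    - [0,0,0,0,0.5,0,6]
    - [0,0,0,0,0,0,6]

```text
t: 23.22
eef_pos: [524.7, -64.0, 118.8]
tcp_rot: [-3.141, 0.0, 1.698]
ft_force: [-1.5, -0.1, -0.4]
opening: 0.148
grip_force: 30.0
```

Emit:
jog_arm:
  motion:
    - [0,0,0,0,0.5,0,6]
    - [0,0,0,0,0.5,0,6]
    - [0,0,0,0,0,0,6]

```text
t: 23.6
eef_pos: [525.6, -63.8, 118.7]
tcp_rot: [-3.141, -0.0, 1.698]
ft_force: [-2.1, 0.4, -1.6]
opening: 0.147
grip_force: 30.0
```

Emit:
jog_arm:
  motion:
    - [0,0,0,0,0.5,0,6]
    - [0,0,0,0,0.3,0,6]
    - [0,0,0,0,0,0,6]

```text
t: 23.98
eef_pos: [526.6, -63.8, 118.8]
tcp_rot: [3.142, 0.0, 1.698]
ft_force: [-2.4, 1.5, -0.8]
opening: 0.147
grip_force: 30.0
```

Emit:
jog_arm:
  motion:
    - [0,0,0,0,0.5,0,6]
    - [0,0,0,0,0,0,6]
    - [0,0,0,0,0,0,6]

```text
t: 24.35
eef_pos: [526.7, -63.7, 118.8]
tcp_rot: [-3.141, -0.0, 1.698]
ft_force: [-5.1, 0.4, 1.0]
opening: 0.148
grip_force: 30.0
```

Emit:
jog_arm:
  motion:
    - [0,0,0,0,0.4,0,6]
    - [0,0,0,0,0,0,6]
    - [0,0,0,0,0,0,6]

```text
t: 24.72
eef_pos: [526.8, -63.6, 118.8]
tcp_rot: [-3.14, -0.0, 1.698]
ft_force: [-6.9, -0.5, 2.8]
opening: 0.145
grip_force: 30.0
```

Emit:
jog_arm:
  motion:
    - [0,0,0,0,0.4,0,6]
    - [0,0,0,0,0,0,6]
    - [0,0,0,0,0,0,6]

```text
t: 25.1
eef_pos: [526.9, -63.6, 118.8]
tcp_rot: [-3.139, -0.001, 1.698]
ft_force: [-8.1, 1.1, 3.9]
opening: 0.15
grip_force: 30.0
```

Emit:
jog_arm:
  motion:
    - [0,0,0,0,0.5,0,6]
    - [0,0,0,0,0.5,0,6]
    - [0,0,0,0,0,0,6]
    - [0,0,0,0,0,0,6]

```text
t: 25.6
eef_pos: [527.1, -63.5, 118.6]
tcp_rot: [-3.137, -0.001, 1.698]
ft_force: [-11.8, -2.5, 4.6]
opening: 0.145
grip_force: 30.0
```

```bash
python3 - <<'E'
from h import *
s=env.state();print(s['eef_pos'],np.degrees(s['tcp_rot']),s['ft_force'])
d=shot('wrist');np.savez('w6.npz',**{k:np.array(v) for k,v in d.items()})
cv2.imwrite('pics/w6.png',cv2.resize(d['color'][0:290,130:400,::-1],None,fx=2.06,fy=2.06,interpolation=cv2.INTER_CUBIC))
E
```

```text
[527.14996217 -63.48019759 118.59160697] [-1.79755552e+02 -6.08889616e-02  9.72807213e+01] [-11.83664413  -2.45783677   4.59070567]
```

View pics/w6.png

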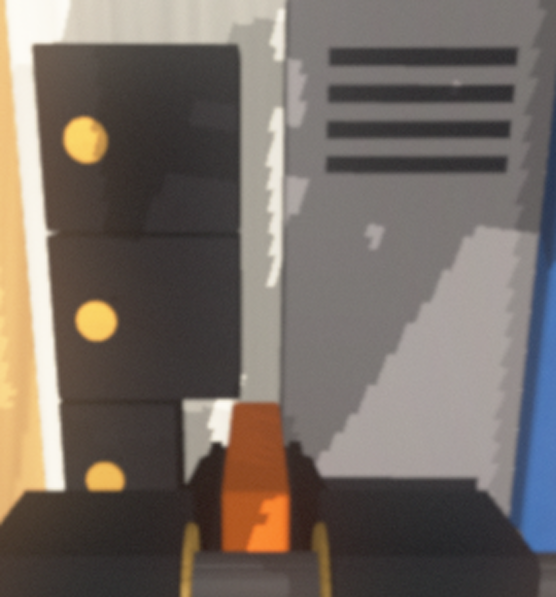

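The spacer stands in the wide gap against the panel, which sits close along the fence. I'll check the panel edge's distance from the deep block faces (11 mm when flush).

```bash
python3 - <<'E'
from h import *
d={k:v for k,v in np.load('w6.npz').items()};p=np.load('jig.npy');c,sn=np.cos(p[2]),np.sin(p[2])
f=lambda x,y,z:at_z(d,130+(x+.5)/2.06-.5,(y+.5)/2.06-.5,z)[:2]
loc=lambda w:(np.array([[c,sn],[-sn,c]])@(w-p[:2])).round(1)
g=cv2.cvtColor(d['color'],cv2.COLOR_RGB2GRAY).astype(int)
for n,q in dict(deep1=(240,60,30),deep2=(240,230,30),deep3=(239,390,30),pan1=(286,15,30),pan2=(284.5,200,30),pan3=(282,390,30),shallow=(181,403,30),fence1=(551,240,12),foot=(257,404,13)).items(): print(n,loc(f(*q)))
for r in (20,60,100,140,180): print(r,g[r,244:276].tolist())
E
```

```text
deep1 [-20.5  61.5]
deep2 [-20.8  22.3]
deep3 [-21.5 -19.5]
pan1 [-9.7 71. ]
pan2 [-9.7 29.6]
pan3 [-10.  -19.5]
shallow [-37.1 -23.1]
fence1 [64.5 18.2]
foot [-16.7 -28.6]
20 [152, 158, 163, 165, 166, 164, 164, 165, 162, 163, 164, 166, 165, 165, 165, 167, 182, 213, 228, 231, 232, 231, 227, 204, 158, 120, 116, 122, 125, 127, 124, 125]
60 [61, 65, 95, 136, 159, 163, 162, 161, 162, 162, 163, 164, 162, 161, 162, 166, 183, 216, 229, 233, 232, 230, 220, 183, 138, 130, 145, 158, 160, 162, 158, 150]
100 [60, 63, 95, 135, 159, 162, 163, 161, 162, 161, 164, 164, 165, 162, 164, 179, 208, 226, 232, 233, 232, 227, 204, 163, 147, 155, 164, 168, 168, 166, 161, 145]
140 [58, 60, 81, 119, 148, 161, 163, 161, 162, 160, 161, 161, 161, 162, 161, 163, 166, 165, 166, 162, 160, 149, 126, 105, 108, 114, 119, 121, 122, 121, 122, 120]
180 [59, 60, 83, 121, 151, 162, 160, 159, 160, 158, 159, 161, 161, 162, 160, 162, 162, 163, 160, 159, 154, 138, 115, 105, 110, 117, 119, 119, 118, 119, 117, 120]
```

The gap is about 11 mm along the whole edge, so the panel is flush, pressed with about 12 N. The spacer is centred at y≈-43. Handing in.

```bash
python3 -c "
from h import *
s=env.state();print(s['ft_force'],s['grip_force'],s['t'],s['eef_pos'])
print(env.job_done())"
```

```text
[-13.14228041  -2.14562629   5.27436847] 30.002698302268982 25.65 [527.17660082 -63.48982567 118.61387632]
the job is handed in; nothing more can be done
None
```

I handed the job in at about 25.7 s: the pot is released upright on the mat, and the spacer is in the wide gap, still gripped and pressing with about 13 N; the last picture showed the panel flush along the fence, but the hand-in returned no verdict.

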